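Clamp the carrom striker with the coarse and fine knobs

TASK

The carrom striker lies ready in the little table clamp so that its chipped rim can be smoothed. Turn the big outer knob clockwise until the clamp's sprung foot just rests on the striker with a light touch, no more than about 10 newtons, and pause a moment; then tighten with the small inner knob on the same axis until the foot holds the striker with about 20 newtons, never more than 35. Let go and leave the striker where it lies and the tea things undisturbed.

Things in the scene. Friction and masses are not known exactly. Their poses are not given: they have to be found in the camera images.
- clamp: Striker clamp, a grey metal C-frame fixed to the table. Origin at table height exactly under the vertical knob axis, z up. Base 160 x 100 x 16 mm, from 100 mm behind (clamp -x) to 60 mm ahead of the axis; column 30 x 50 mm centred 75 mm behind the axis. Under its arm hangs a spindle with a round rubber foot, 32 mm across, over the striker.
- coarse_knob (a joint): Angle of the big outer knob, rad, growing clockwise seen from above; range -0.3 to 3.0, starts at 0 to 0.25. Each rad clockwise lowers the foot 15 mm. Steady friction 0.6 Nm in motion, less at rest; stays where left. With the foot on the striker each rad clockwise adds 30 N of clamping force (foot sprung at 2 N per mm), and each newton adds 0.015 Nm to the turning torque.
- coarse_grip (a point): Point on the big outer knob's axis at gripping height. Ribbed dark metal cylinder, 56 mm diameter, 26 mm high: underside 18 mm below this point, top 8 mm above. Under it a neck 28 mm in diameter and 20 mm high, then the arm top, 38 mm below this point. The small knob rises from its middle to 42 mm above this point.
- fine_knob (a joint): Angle of the small inner knob, rad, growing clockwise seen from above; range -0.3 to 5.0, starts at 0 to 0.2. Each rad clockwise lowers the foot, and the big knob with it, by 5 mm. Friction 0.22 Nm in motion, less at rest; stays where left; the knobs do not turn each other. With the foot on the striker each rad clockwise adds 10 N of clamping force, and each newton adds 0.005 Nm to the turning torque.
- fine_grip (a point): Point on the axis of the small inner knob at the height at which to grip it. The knob is a ribbed bright steel cylinder 28 mm in diameter and 26 mm high; its underside is 16 mm below this point and its flat top 10 mm above it. The big knob's top is 24 mm below this point.
- clamp_top (a point): Centre of the flat top of the clamp's arm, on the knob axis, 130 mm above the table. The arm is 50 mm wide and 28 mm thick, and reaches from 90 mm behind to 35 mm ahead of the axis. At the start the foot under it hangs 7 to 22 mm above the striker: the spindle is set to a different length each time, so where it touches cannot be told from the knob angles and has to be felt.
- anvil: Round steel anvil of the clamp, 46 mm in diameter and 14 mm high, on the clamp's base under the knob axis; origin at the centre of its underside. It carries the striker and takes the whole clamping force.
- striker: Carrom striker, a plain white disc 41 mm in diameter and 10 mm thick, 15 g, lying loose and flat on the anvil within 2 mm of its centre; origin at the centre of its underside. The clamping force is the force between striker and anvil.
- teapot: White porcelain teapot with closed lid, 116 mm across the belly, 118 mm high, about 190 mm from spout to handle along its y axis; stands loose. Origin at the centre of its underside. To be left alone.
- sugar_pot: Stainless steel sugar pot with twist cap, 79 mm in diameter, 90 mm high; stands loose. Origin at the centre of its underside. To be left alone.
- tumbler: Red plastic tumbler, 72 mm across the rim, 105 mm high; stands loose. Origin at the centre of its underside. To be left alone.
- glass_dish: Glass dish with closed hinged glass lid, 124 x 94 mm and 52 mm high; stands loose. Origin at the centre of its underside. To be left alone.

How it is judged:
On the way, in this order (a step that is already met when the one before it is completed fails the run):
1. the foot touches the striker lightly (1 to 11 N), brought down by the big outer knob while the small knob is still near its start (below 0.35 rad) (contact force between striker and anvil between 1 and 11 N and value of joint fine_knob below 0.35 rad and value of joint coarse_knob above 0.4 rad), for 0.2 s.
2. the small inner knob, turned to beyond 0.55 rad, has tightened the clamp to 14 to 27 N (contact force between striker and anvil between 14 and 27 N and value of joint fine_knob above 0.55 rad), for 0.2 s.
At the end, for the whole second after the job is handed in: The striker is clamped on the anvil with 14 to 27 N, within 6 mm of the anvil's centre and at rest; the outer knob stands beyond 0.4 rad and the inner knob beyond 0.55 rad, both let go (all of step 2 and value of joint coarse_knob above 0.4 rad and horizontal distance between striker and anvil below 0.006 m and linear speed of striker below 0.01 m/s); the robot touches nothing.
It fails at once if the clamping force on the striker exceeds 35 N (contact force between striker and anvil above 35 N).
It fails at once if the striker is moved more than 6 mm (distance of striker from where it was at the start of the episode above 0.006 m).
It fails at once if a tea thing is moved more than 20 mm or tipped (distance of any of teapot, sugar_pot, tumbler, glass_dish from where it was at the start of the episode above 0.02 m or angle between any of teapot, sugar_pot, tumbler, glass_dish's own z axis and vertical above 0.35 rad).
It also fails if it takes over 58 s, if anything falls off the work surface, if the arm or the gripper's body presses on something with over 40 N, if the wrist force passes 120 N, or if a joint passes its speed limit or range.

ROBOT

A 6-joint arm with a two-finger parallel gripper is mounted at the origin on the work surface. World frame = base frame: x ahead of the robot, y to its left, z up, the work surface at z = 0. Lengths are in m, angles in rad, forces in N, time in s.
With the tool pointing down it reaches from about 0.375 to 0.75 m from the base axis. Payload 9 kg.
Tool frame: the origin (TCP) lies at the very end of the fingers, on their centre line; the grasp point (between the pads) lies 19 mm behind it; y points along the fingers, x is the direction in which the jaws open and shut, and the axes are right-handed (so a half turn about y gives the same grasp; the last joint's range is limited). The gripper opens to 85 mm and grips with 20 to 120 N. Pads are 22 mm wide; open, the fingers measure 114 mm over their backs; the gripper's body (76 mm by 85 mm) begins 54 mm behind the grasp point. The pads swing forward as they close: fully open they stand 13 mm farther back than shut.
Start: joints at [-1.482, 0.104, 0.097, 1.564, 0, 1.353], TCP at [0.181, -0.572, 0.231] pointing down, gripper open.
Joint ranges: [-2.99, 2.99], [-0.84, 1.86], [-1.1, 1.16], [-1.84, 2.11], [-1.51, 1.56], [-3.14, 3.14]. Speed limits (rad/s): [2.22, 2.22, 2.57, 3.14, 3.14, 3.14].

INTERFACE

Orientations are given as [roll, pitch, yaw] about the fixed x, y, z axes, in that order (R = Rz(yaw) Ry(pitch) Rx(roll)).
In Python, from station import * gives the robot as it stands.
- The arm moves only by the shell command python3 -m inch 'ROWS' [FORCE]. ROWS is JSON, a list that holds one entry, the list of rows, each a list of 7 numbers: the turn, a rotation vector about the tool's x, y, z in degrees, then the shift along the tool's x, y, z in m, then the opening, from 0 (shut) to 1 (fully open). A call has 1 to 8 rows; each row is the pose to reach, as a shift and turn from the pose measured when the call began, along the tool's axes at that moment; what a row does not reach only later rows make up. A row lasts 1/12 s, in which the tool goes at most 41.7 mm and 7.16 degrees, less where a joint would pass 70% of its speed; a pose out of reach is approached as far as the arm can. A call with a gripper value outside its range is refused whole. The fingers move at their own pace and stop on an object; FORCE is the grip in N (left out, the last holds). Time passes only in rows, so rows that repeat a pose let the fingers close. It gives the time, the measured TCP pose, the force and the opening at its end, in the units of the state.
- state(): the state, without advancing time (a new reading comes with each control period).
- snapshot(name): name is "scene" or "top" or "wrist"; returns a dict with "img" (400x640x3 uint8, blue, green, red), "mtx" (3x3 intrinsics, pixels), "k1" (the pictures are not rectified: a ray, as slopes to the right and down, at radius r is drawn at 1 + k1 r^2 times it, then the intrinsics apply), "R" (3x3) and "t" (3): a world point X has camera coordinates R X + t. Camera axes: x right, y down, z forward; pixel columns grow to the right and rows downward; lengths in m; the calibration is good to about 2 mm. A picture is of the moment at which its call begins. There is no depth.
- close_job(): hands the job in, once; it reports no verdict.
The state is a dict: "time_s": time; "joint_pos": joint angles; "joint_vel": joint speeds; "tau": joint torques, N m; "tool_pos": TCP position; "eef_rot": TCP orientation; "contact_force": force on the tool from outside, world axes, zero at the start; "moment": the same for the moment, N m; "width": finger opening in m.
Only numpy, scipy, OpenCV 4.12 (cv2) and the standard library are available. Lean on these libraries where they do the work, as an engineer would, in place of code of your own. Each camera call takes 0.05 s, during which the arm holds its last target. There are 200 camera calls.

## Working session

There is one attempt and no reset: what is moved stays moved. The work goes in short steps, Python scripts to look and compute and a shell command to move; the robot and the scene stay as the last step left them, time stands still between calls to the robot, and variables do not carry over. Pictures are saved under pics/ and viewed, about 8 in all and at most 12, crops included, and the job is handed in when it is done.

```bash
mkdir -p pics; ls; python3 - <<'E'
from station import *
import cv2,numpy as np
s=state();print(s)
for n in("top","scene"):
    d=snapshot(n);cv2.imwrite(f"pics/{n}0.png",d["img"]);print(n,d["mtx"],d["k1"],d["R"],d["t"])
E
```

```text
pics
{'time_s': 0.0, 'joint_pos': array([-1.48169918e+00,  1.04709203e-01,  9.64431190e-02,  1.56386938e+00,
       -2.99539948e-05,  1.35310035e+00]), 'joint_vel': array([ 0.00129921,  0.00116487,  0.00116554,  0.00017135, -0.00217872,
        0.00175627]), 'tau': array([-9.77077361e-04, -5.56930447e+01,  5.03651869e+01,  1.68702373e-02,
       -2.13156682e-04,  6.52638818e-06]), 'tool_pos': array([ 0.18117408, -0.57164441,  0.23050212]), 'eef_rot': array([-1.57053635e+00,  1.31400001e-03, -1.26400301e+00]), 'contact_force': array([ 0.685346  , -0.50069028, -0.22518158]), 'moment': array([ 0.01847124,  0.02797038, -0.00459381]), 'width': 0.08547972779469051}
top [[443.49514856   0.         319.33736573]
 [  0.         443.49514856 201.70517729]
 [  0.           0.           1.        ]] -0.05020928961271661 [[-0.00764068 -0.99993922 -0.00794827]
 [-0.99506708  0.00838918 -0.09884906]
 [ 0.09890973  0.00715379 -0.9950707 ]] [0.02033891 0.56128501 1.27607453]
scene [[479.03290181   0.         319.56981196]
 [  0.         479.03290181 203.71270405]
 [  0.           0.           1.        ]] 0.013887865524790696 [[-0.56556446  0.82465503  0.0089951 ]
 [ 0.5944068   0.41516795 -0.68870613]
 [-0.57167945 -0.38416097 -0.7249848 ]] [ 0.30174686 -0.22006558  1.62873279]
```

View pics/top0.png

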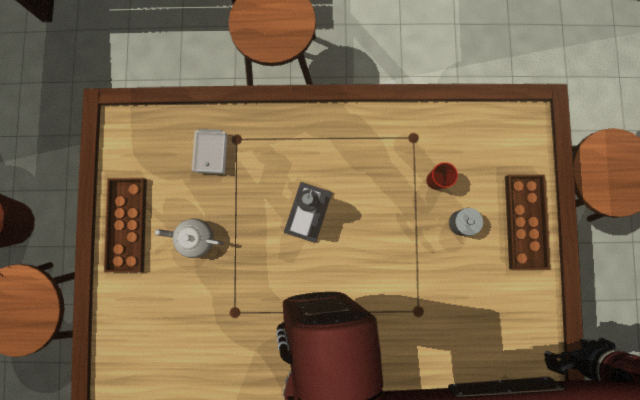

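View pics/scene0.png

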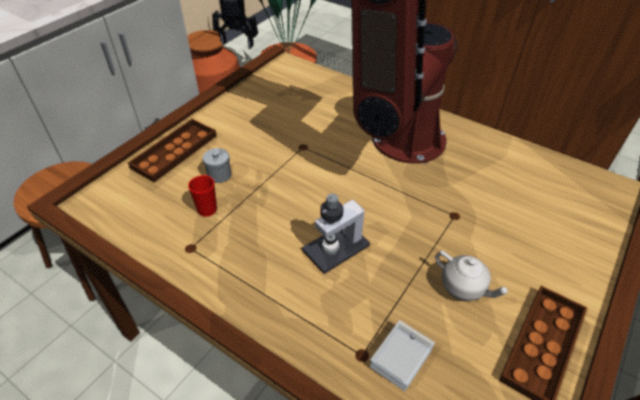

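The top view shows the clamp, with its base corners near (302,183), (332,191), (317,242) and (285,233), and the knob near (312,198). The column and arm are on the robot side. In the scene view the knobs are at about (332,203) and the foot at about (331,240). The tea things are well clear. I'll zoom in next.

```bash
cat > h.py <<'E'
import cv2,numpy as np
from station import *
def ray(d,p):
    q=cv2.undistortPoints(np.array([[p]],float),d["mtx"],np.array([d["k1"],0,0,0]))[0,0] if 0 else None
    K=d["mtx"];x=(p[0]-K[0,2])/K[0,0];y=(p[1]-K[1,2])/K[1,1];u=np.array([x,y]);v=u.copy()
    for _ in range(20): v=u/(1+d["k1"]*(v@v))
    R=np.array(d["R"]);c=-R.T@d["t"];w=R.T@np.array([*v,1]);return c,w
def atz(d,p,z): c,w=ray(d,p);return c+w*(z-c[2])/w[2]
def proj(d,X):
    c=np.array(d["R"])@X+d["t"];u=c[:2]/c[2];u=u*(1+d["k1"]*(u@u));return d["mtx"][:2,:2]@u+d["mtx"][:2,2]
E
sed -i '/undistortPoints/d' h.py
python3 - <<'E'
from h import *
t=snapshot("top");s=snapshot("scene")
a=cv2.resize(t["img"][175:250,275:350],(400,400),interpolation=cv2.INTER_CUBIC)
b=cv2.resize(s["img"][190:275,295:380],(400,400),interpolation=cv2.INTER_CUBIC)
cv2.imwrite("pics/z.png",np.hstack([a,b]))
for p in[(302,183),(332,191),(317,242),(285,233)]:print(atz(t,p,.016))
E
```

```text
[0.6190821  0.06716938 0.016     ]
[ 0.59428568 -0.02198659  0.016     ]
[0.4435452  0.02370058 0.016     ]
[0.47069733 0.11791493 0.016     ]
```

View pics/z.png

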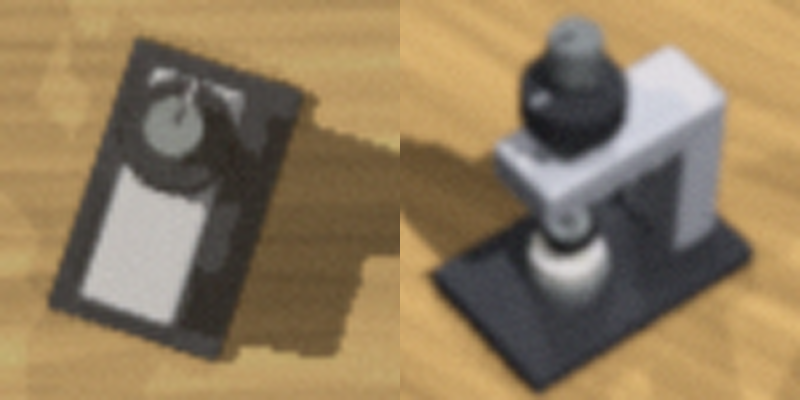

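```bash
python3 - <<'E'
from h import *
from scipy.spatial.transform import Rotation as Ro
t=snapshot("top");s=snapshot("scene")
print(atz(t,(307.6,198.8),.21),atz(s,(332.6,197),.21))
x=state();R=Ro.from_euler('xyz',x["eef_rot"]).as_matrix();print(R.round(3))
P=np.array([.552,.040,.30]);print("shift tool",R.T@(P-x["tool_pos"]))
d=snapshot("wrist");print(d["R"],-d["R"].T@d["t"],d["mtx"])
E
```

```text
[0.55096458 0.04415614 0.21      ] [0.55272411 0.04853501 0.21      ]
[[ 0.302 -0.     0.953]
 [-0.953  0.     0.302]
 [-0.    -1.     0.   ]]
shift tool [-0.47138695 -0.06874789  0.53828126]
[[ 3.01337673e-01 -9.53517455e-01  2.64193130e-04]
 [-9.13900538e-01 -2.88738583e-01  2.85334607e-01]
 [-2.71995246e-01 -8.62235129e-02 -9.58427927e-01]] [ 0.25013314 -0.5497571   0.37336002] [[342.52101063   0.         321.37731219]
 [  0.         342.52101063 199.08489674]
 [  0.           0.           1.        ]]
```

```bash

python3 -m inch '[[[0,-56,0,0,-0.03,0,1],[0,-56,0,0,-0.03,0,1],[0,-56,0,0,-0.03,0,1],[0,-56,0,0,-0.03,0,1],[0,-56,0,0,-0.03,0,1],[0,-56,0,0,-0.03,0,1],[0,-56,0,0,-0.03,0,1],[0,-56,0,0,-0.03,0,1]]]'
python3 -m inch '[[[0,-56,0,0,-0.03,0,1],[0,-56,0,0,-0.03,0,1],[0,-56,0,0,-0.03,0,1],[0,-56,0,0,-0.03,0,1],[0,-56,0,0,-0.03,0,1],[0,-56,0,0,-0.03,0,1],[0,-56,0,0,-0.03,0,1],[0,-56,0,0,-0.03,0,1]]]'
python3 -m inch '[[[0,-56,0,0,0,0,1],[0,-56,0,0,0,0,1],[0,-56,0,0,0,0,1],[0,-56,0,0,0,0,1],[0,-56,0,0,0,0,1],[0,-56,0,0,0,0,1],[0,-56,0,0,0,0,1],[0,-56,0,0,0,0,1]]]'
python3 -m inch '[[[0,-56,0,0,0,0,1],[0,-56,0,0,0,0,1],[0,-56,0,0,0,0,1],[0,-56,0,0,0,0,1],[0,-56,0,0,0,0,1],[0,-56,0,0,0,0,1],[0,-56,0,0,0,0,1],[0,-56,0,0,0,0,1]]]'
cat > w.py <<'E'
import sys
from h import *
from scipy.spatial.transform import Rotation as Ro
x=state();R=Ro.from_euler('xyz',x["eef_rot"]).as_matrix()
P=np.array([float(v) for v in sys.argv[1:4]])
print("t",x["time_s"],"q",x["joint_pos"].round(3),"pos",x["tool_pos"].round(4),"down",R[:,1].round(4),"az",np.degrees(np.arctan2(R[1,2],R[0,2])).round(1))
print("shift",(R.T@(P-x["tool_pos"])).round(4),"turn to vertical(tool)",np.degrees(R.T@np.cross(R[:,1],[0,0,-1])).round(2),"F",x["contact_force"].round(2),"M",x["moment"].round(3),"w",x["width"])
E
python3 w.py .552 .044 .29
```

```text
time_s: 1.02
tool_pos: [0.1812, -0.5719, 0.2611]
eef_rot: [-1.571, 0.0, -0.28]
contact_force: [0.1, -0.4, -0.5]
width: 0.0851
time_s: 1.68
tool_pos: [0.1812, -0.5719, 0.2911]
eef_rot: [-1.57, -0.0, 0.704]
contact_force: [-0.1, 0.3, -0.5]
width: 0.0852
time_s: 2.35
tool_pos: [0.1812, -0.5719, 0.291]
eef_rot: [-1.571, -0.0, 1.687]
contact_force: [0.6, 0.5, -0.4]
width: 0.0859
time_s: 3.02
tool_pos: [0.1812, -0.5719, 0.291]
eef_rot: [-1.571, -0.0, 2.671]
contact_force: [0.3, 0.1, 0.3]
width: 0.0852
t 3.0167 q [-1.482  0.128  0.232  1.675 -0.    -2.582] pos [ 0.1812 -0.5719  0.291 ] down [-1.e-04  5.e-04 -1.e+00] az -117.0
shift [-0.0514  0.0013 -0.717 ] turn to vertical(tool) [0.03 0.   0.02] F [0.29 0.13 0.34] M [-0.022 -0.038 -0.011] w 0.08521152700211207
```

```bash

python3 -m inch '[[[0,0,0,-0.017,0,-0.24,1],[0,0,0,-0.017,0,-0.24,1],[0,0,0,-0.017,0,-0.24,1],[0,0,0,-0.017,0,-0.24,1],[0,0,0,-0.017,0,-0.24,1],[0,0,0,-0.017,0,-0.24,1],[0,0,0,-0.017,0,-0.24,1],[0,0,0,-0.017,0,-0.24,1]]]'
python3 -m inch '[[[0,0,0,-0.017,0,-0.24,1],[0,0,0,-0.017,0,-0.24,1],[0,0,0,-0.017,0,-0.24,1],[0,0,0,-0.017,0,-0.24,1],[0,0,0,-0.017,0,-0.24,1],[0,0,0,-0.017,0,-0.24,1],[0,0,0,-0.017,0,-0.24,1],[0,0,0,-0.017,0,-0.24,1]]]'
python3 -m inch '[[[0,0,0,-0.017,0,-0.237,1],[0,0,0,-0.017,0,-0.237,1],[0,0,0,-0.017,0,-0.237,1],[0,0,0,-0.017,0,-0.237,1],[0,0,0,-0.017,0,-0.237,1],[0,0,0,-0.017,0,-0.237,1],[0,0,0,-0.017,0,-0.237,1],[0,0,0,-0.017,0,-0.237,1]]]'
python3 w.py .552 .044 .29
python3 - <<'E'
from h import *
d=snapshot("wrist");im=d["img"]
np.savez("w1.npz",**d)
for y,c in((.044,(0,0,255)),):
    for z in(.21,.176,.130):
        p=proj(d,np.array([.552,y,z]));print(z,p);cv2.circle(im,tuple(int(v) for v in p),2,c,-1)
cv2.imwrite("pics/w1.png",im)
E
```

```text
time_s: 3.68
tool_pos: [0.306, -0.3646, 0.2916]
eef_rot: [-1.57, 0.001, 2.674]
contact_force: [-0.1, -0.8, 0.7]
width: 0.0854
time_s: 4.35
tool_pos: [0.4299, -0.1576, 0.2914]
eef_rot: [-1.57, 0.001, 2.677]
contact_force: [0.2, 0.5, 0.4]
width: 0.0852
time_s: 5.02
tool_pos: [0.5519, 0.0458, 0.2904]
eef_rot: [-1.569, -0.001, 2.677]
contact_force: [-0.7, -0.7, -0.8]
width: 0.0858
t 5.0167 q [-1.530e-01 -1.300e-02  8.500e-02  1.670e+00 -1.000e-03 -1.259e+00] pos [0.5519 0.0458 0.2904] down [-0.0012 -0.0011 -1.    ] az -116.6
shift [-0.0009  0.0004  0.0016] turn to vertical(tool) [-0.09  0.    0.03] F [-0.7  -0.69 -0.83] M [ 0.009  0.041 -0.003] w 0.0857955751641588
0.21 [319.64127663 205.91161006]
0.176 [319.84067355 192.69728105]
0.13 [320.04392617 179.24030682]
```

View pics/w1.png

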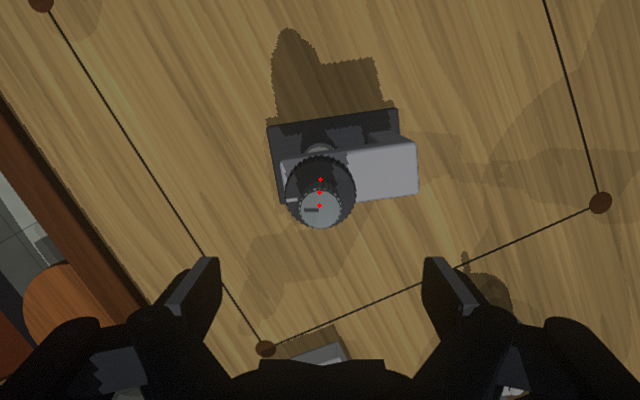

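```bash
python3 - <<'E'
from h import *
d=dict(np.load("w1.npz"));print(atz(d,(320.5,208.7),.2095))
E
python3 w.py .552 .043 .146
```

```text
[0.5524494  0.04619506 0.2095    ]
t 5.0667 q [-1.540e-01 -1.500e-02  8.400e-02  1.670e+00 -1.000e-03 -1.259e+00] pos [0.5516 0.045  0.2907] down [-9.0e-04 -1.3e-03 -1.0e+00] az -116.7
shift [-0.0013  0.1447  0.0014] turn to vertical(tool) [-0.09  0.    0.01] F [-0.67 -0.16  0.01] M [ 0.006 -0.072  0.041] w 0.085279617661866
```

```bash

python3 -m inch '[[[0,0,0,-0.0005,0.03,-0.0005,1],[0,0,0,-0.0005,0.06,-0.0005,1],[0,0,0,-0.0005,0.09,-0.0005,1],[0,0,0,-0.0005,0.11,-0.0005,1],[0,0,0,-0.0005,0.13,-0.0005,1],[0,0,0,-0.0005,0.145,-0.0005,1],[0,0,0,-0.0005,0.145,-0.0005,1],[0,0,0,-0.0005,0.145,-0.0005,1]]]' 60
python3 w.py .552 .0455 .146
python3 -m inch '[[[0,0,0,0,0,0,0.6],[0,0,0,0,0,0,0.6],[0,0,0,0,0,0,0.5],[0,0,0,0,0,0,0.5],[0,0,0,0,0,0,0.5],[0,0,0,0,0,0,0.5]]]' 60
python3 w.py .552 .0455 .146
python3 - <<'E'
from h import *
d=snapshot("wrist");s=snapshot("scene")
cv2.imwrite("pics/g.png",np.hstack([cv2.resize(d["img"],(480,300)),cv2.resize(s["img"][170:270,285:385],(300,300),interpolation=cv2.INTER_CUBIC)]))
E
```

```text
time_s: 5.73
tool_pos: [0.5514, 0.0433, 0.1455]
eef_rot: [-1.569, -0.001, 2.673]
contact_force: [-0.2, 0.3, 0.6]
width: 0.0854
t 5.7333 q [-0.157 -0.035 -0.2    1.407 -0.002 -1.26 ] pos [0.5514 0.0433 0.1455] down [-0.0021 -0.0014 -1.    ] az -116.8
shift [ 0.0005 -0.0005 -0.0022] turn to vertical(tool) [-0.13  0.    0.07] F [-0.2   0.31  0.63] M [-0.026 -0.006  0.059] w 0.08539335960962038
time_s: 6.23
tool_pos: [0.552, 0.0428, 0.1474]
eef_rot: [-1.568, 0.001, 2.673]
contact_force: [-4.4, -1.2, 7.0]
width: 0.0548
t 6.2333 q [-0.157 -0.036 -0.198  1.409 -0.003 -1.26 ] pos [0.552  0.0428 0.1474] down [-3.0e-04 -2.5e-03 -1.0e+00] az -116.8
shift [ 0.0012  0.0014 -0.0024] turn to vertical(tool) [-0.14  0.   -0.05] F [-4.43 -1.2   6.96] M [-0.36   0.743 -0.057] w 0.05477930413742291
```

View pics/g.png

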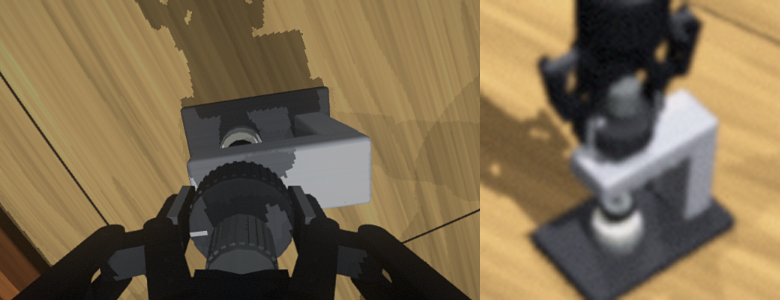

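The wrist view shows the big knob between both pads, with finger tips near (190,200) and (300,200). The foot hangs clear of the striker at (238,140). The grip is about 2–3 mm off the axis, so I'll open, correct and close again.

```bash

python3 -m inch '[[[0,0,0,0,0,0,0.9],[0,0,0,0,0,0,0.9],[0,0,0,0.001,0,-0.003,0.9],[0,0,0,0.001,0,-0.003,0.9],[0,0,0,0.001,0.0005,-0.003,0.9],[0,0,0,0.001,0.0005,-0.003,0.9]]]' 60
python3 w.py .552 .0458 .146
python3 - <<'E'
from h import *
d=snapshot("wrist");print(proj(d,np.array([.552,.0458,.2095])),proj(d,np.array([.552,.0458,.176])))
cv2.imwrite("pics/g2.png",d["img"][180:400,160:480])
E
```

```text
time_s: 6.83
tool_pos: [0.5524, 0.0461, 0.1468]
eef_rot: [-1.568, 0.001, 2.673]
contact_force: [0.0, -0.1, -0.7]
width: 0.0766
t 6.8333 q [-0.151 -0.034 -0.197  1.408 -0.003 -1.254] pos [0.5524 0.0461 0.1468] down [-5.0e-04 -2.5e-03 -1.0e+00] az -116.8
shift [0.0002 0.0008 0.0004] turn to vertical(tool) [-0.14  0.   -0.04] F [ 0.05 -0.07 -0.73] M [-0.003 -0.021 -0.003] w 0.07663629715575355
[320.99487868 361.4812688 ] [321.17113008 296.63066773]
```

View pics/g2.png

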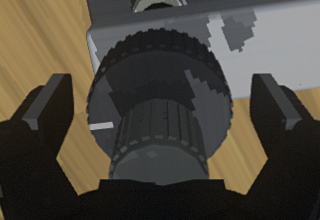

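```bash
python3 - <<'E'
from h import *
from scipy.spatial.transform import Rotation as Ro
d=snapshot("wrist");R=Ro.from_euler('xyz',state()["eef_rot"]).as_matrix()
for y in(.0435,.0458,.048):
  c=np.array([.552,y,.1755]);print(y,[proj(d,c+s).round(1) for s in(-.028*R[:,2],.028*R[:,2],-.028*R[:,0],.028*R[:,0])])
E
```

```text
0.0435 [array([318.7, 352.1]), array([318.2, 221.5]), array([244.3, 291.1]), array([392.6, 291. ])]
0.0458 [array([321.3, 356.3]), array([321.1, 226.9]), array([247.4, 295.8]), array([395. , 295.8])]
0.048 [array([323.7, 360.2]), array([323.9, 232.1]), array([250.4, 300.4]), array([397.2, 300.3])]
```

The far rim and both sides match the prediction to about 1 mm. I'll close and start turning, logging the torque.

```bash
cat > l.py <<'E'
from h import *
x=state();y=np.degrees(x["eef_rot"][2])
print("LOG t%.2f yaw %.2f q6 %.4f qd6 %.3f tau6 %.4f Mz %.3f Fz %.1f Fxy %.1f %.1f pos %s w %.4f"%(x["time_s"],y,x["joint_pos"][5],x["joint_vel"][5],x["tau"][5],x["moment"][2],x["contact_force"][2],*x["contact_force"][:2],x["tool_pos"].round(4),x["width"]))
E
python3 -m inch '[[[0,0,0,0,0,0,0.5],[0,0,0,0,0,0,0.5],[0,0,0,0,0,0,0.5],[0,0,0,0,0,0,0.5],[0,0,0,0,0,0,0.5]]]' 60 >/dev/null; python3 l.py
python3 -m inch '[[[0,1.5,0,0,0,0,0.5],[0,3,0,0,0,0,0.5]]]' >/dev/null; python3 l.py
python3 -m inch '[[[0,1.5,0,0,0,0,0.5],[0,3,0,0,0,0,0.5]]]' >/dev/null; python3 l.py
python3 -m inch '[[[0,1.5,0,0,0,0,0.5],[0,3,0,0,0,0,0.5]]]' >/dev/null; python3 l.py
python3 -m inch '[[[0,1.5,0,0,0,0,0.5],[0,3,0,0,0,0,0.5]]]' >/dev/null; python3 l.py
```

```text
LOG t7.35 yaw 153.15 q6 -1.2539 qd6 0.001 tau6 0.0035 Mz -0.022 Fz 2.5 Fxy 1.1 -1.3 pos [0.5529 0.0458 0.1473] w 0.0542
LOG t7.52 yaw 150.13 q6 -1.2012 qd6 0.316 tau6 -0.0108 Mz 0.565 Fz 1.6 Fxy -0.2 -0.5 pos [0.5528 0.0457 0.1473] w 0.0541
LOG t7.68 yaw 147.11 q6 -1.1483 qd6 0.311 tau6 0.0709 Mz 0.627 Fz 2.7 Fxy 1.3 -1.7 pos [0.5528 0.0458 0.1473] w 0.0543
LOG t7.85 yaw 144.08 q6 -1.0953 qd6 0.311 tau6 0.0737 Mz 0.644 Fz 2.9 Fxy 0.7 -0.2 pos [0.5528 0.0458 0.1474] w 0.0543
LOG t8.02 yaw 141.05 q6 -1.0424 qd6 0.309 tau6 0.0736 Mz 0.638 Fz 2.6 Fxy 0.3 -0.6 pos [0.5527 0.0459 0.1473] w 0.0542
```

```bash

for i in 1 2 3 4 5 6; do python3 -m inch '[[[0,1.5,0,0,0,0,0.5],[0,3,0,0,0,0,0.5]]]' >/dev/null; python3 l.py; done
```

```text
LOG t8.18 yaw 138.03 q6 -0.9895 qd6 0.313 tau6 0.0742 Mz 0.556 Fz 2.8 Fxy 0.8 -1.0 pos [0.5527 0.0459 0.1474] w 0.0544
LOG t8.35 yaw 135.00 q6 -0.9366 qd6 0.313 tau6 0.0740 Mz 0.625 Fz 1.5 Fxy 1.2 -1.7 pos [0.5527 0.0459 0.1473] w 0.0546
LOG t8.52 yaw 131.97 q6 -0.8837 qd6 0.311 tau6 0.0739 Mz 0.637 Fz 2.1 Fxy 0.2 -1.1 pos [0.5526 0.046  0.1473] w 0.0544
LOG t8.68 yaw 128.94 q6 -0.8307 qd6 0.311 tau6 0.0737 Mz 0.617 Fz 1.7 Fxy 0.7 -1.0 pos [0.5526 0.046  0.1473] w 0.0542
LOG t8.85 yaw 125.92 q6 -0.7778 qd6 0.312 tau6 0.0738 Mz 0.595 Fz 2.3 Fxy 1.2 -1.7 pos [0.5526 0.0461 0.1474] w 0.0545
LOG t9.02 yaw 122.89 q6 -0.7249 qd6 0.311 tau6 0.0738 Mz 0.609 Fz 2.3 Fxy 0.4 -1.1 pos [0.5526 0.0461 0.1473] w 0.0540
```

```bash

for i in 1 2 3 4 5 6; do python3 -m inch '[[[0,1.5,0,0,0,0,0.5]]]' >/dev/null; python3 l.py|cut -c1-70; done
```

```text
LOG t9.10 yaw 121.37 q6 -0.6982 qd6 0.319 tau6 0.0473 Mz 0.607 Fz 1.4 
LOG t9.18 yaw 119.83 q6 -0.6715 qd6 0.317 tau6 0.0545 Mz 0.580 Fz 1.4 
LOG t9.27 yaw 118.31 q6 -0.6448 qd6 0.319 tau6 0.0547 Mz 0.545 Fz 1.9 
LOG t9.35 yaw 116.78 q6 -0.6180 qd6 0.318 tau6 0.0551 Mz 0.597 Fz 1.7 
LOG t9.43 yaw 115.25 q6 -0.5914 qd6 0.319 tau6 0.0551 Mz 0.594 Fz 1.8 
LOG t9.52 yaw 113.72 q6 -0.5646 qd6 0.318 tau6 0.0551 Mz 0.611 Fz 1.4
```

```bash

for i in 1 2 3 4; do python3 -m inch '[[[0,1.5,0,0,0,0,0.5]]]' >/dev/null; python3 l.py|cut -c1-70; done
```

```text
LOG t9.60 yaw 112.19 q6 -0.5379 qd6 0.318 tau6 0.0551 Mz 0.609 Fz 1.7 
LOG t9.68 yaw 110.67 q6 -0.5111 qd6 0.319 tau6 0.0551 Mz 0.579 Fz 1.0 
LOG t9.77 yaw 109.14 q6 -0.4844 qd6 0.318 tau6 0.0668 Mz 0.571 Fz 1.5 
LOG t9.85 yaw 107.61 q6 -0.4577 qd6 0.317 tau6 0.0788 Mz 0.569 Fz 1.5
```

`tau6` has no visible noise. It sat flat at 0.0551, then rose 0.012 Nm per step from yaw 110.6. That is exactly the stated 0.015 Nm/N, so the foot has touched and the force is about 1.6 N now. I'll go on to about 5 N and pause.

```bash

for i in 1 2 3 4; do python3 -m inch '[[[0,1.5,0,0,0,0,0.5]]]' >/dev/null; python3 l.py|cut -c1-70; done
python3 -m inch '[[[0,0,0,0,0,0,0.5],[0,0,0,0,0,0,0.5],[0,0,0,0,0,0,0.5],[0,0,0,0,0,0,0.5],[0,0,0,0,0,0,0.5],[0,0,0,0,0,0,0.5]]]' >/dev/null; python3 l.py
```

```text
LOG t9.93 yaw 106.08 q6 -0.4310 qd6 0.319 tau6 0.0904 Mz 0.642 Fz 0.6 
LOG t10.02 yaw 104.56 q6 -0.4043 qd6 0.316 tau6 0.1019 Mz 0.575 Fz 2.1
LOG t10.10 yaw 103.03 q6 -0.3777 qd6 0.317 tau6 0.1135 Mz 0.631 Fz 2.0
LOG t10.18 yaw 101.51 q6 -0.3510 qd6 0.318 tau6 0.1251 Mz 0.648 Fz 2.1
LOG t10.68 yaw 101.53 q6 -0.3513 qd6 0.003 tau6 0.4794 Mz 0.494 Fz 1.7 Fxy 0.4 -0.7 pos [0.5526 0.0464 0.1474] w 0.0545
```

Step 1 should be met: torque gives 4.7 N and geometry gives 4.8 N. I'll release, rise 34 mm and grip the small knob.

```bash

python3 -m inch '[[[0,0,0,0,0,0,0.8],[0,0,0,0,0,0,0.8],[0,0,0,0,0,0,0.8],[0,0,0,0,0,0,0.8],[0,0,0,0,0,0,0.8]]]'; python3 l.py
python3 -m inch '[[[0,0,0,0,-0.012,0,0.8],[0,0,0,0,-0.024,0,0.8],[0,0,0,0,-0.034,0,0.8],[0,0,0,0,-0.034,0,0.8],[0,0,0,0,-0.034,0,0.8]]]'; python3 w.py .5526 .0464 .1815
python3 - <<'E'
from h import *
d=snapshot("wrist");cv2.imwrite("pics/f.png",d["img"][150:400,120:520])
E
```

```text
time_s: 11.1
tool_pos: [0.5525, 0.0465, 0.1473]
eef_rot: [-1.57, 0.003, 1.772]
contact_force: [-0.6, 0.3, -0.8]
width: 0.0685
LOG t11.10 yaw 101.53 q6 -0.3512 qd6 -0.003 tau6 0.0030 Mz -0.005 Fz -0.8 Fxy -0.6 0.3 pos [0.5525 0.0465 0.1473] w 0.0685
time_s: 11.52
tool_pos: [0.5533, 0.0465, 0.1827]
eef_rot: [-1.572, 0.004, 1.772]
contact_force: [0.4, 0.4, -0.8]
width: 0.0683
t 11.5167 q [-0.15  -0.04  -0.138  1.47  -0.003 -0.351] pos [0.5533 0.0465 0.1827] down [ 0.0024 -0.0038 -1.    ] az -168.5
shift [0.     0.0012 0.0007] turn to vertical(tool) [ 0.09  0.   -0.24] F [ 0.39  0.37 -0.84] M [ 0.005 -0.015 -0.008] w 0.06830539549197343
```

View pics/f.png

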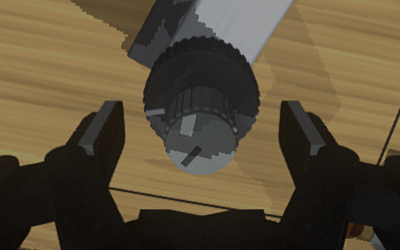

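Small knob centred between the pads (top at crop (198,148)), clear of the big knob. Closing, then a cautious first turn.

```bash

python3 -m inch '[[[0,0,0,0,0.001,0.0005,0.2],[0,0,0,0,0.001,0.0005,0.2],[0,0,0,0,0.001,0.0005,0.2],[0,0,0,0,0.001,0.0005,0.2],[0,0,0,0,0.001,0.0005,0.2],[0,0,0,0,0.001,0.0005,0.2],[0,0,0,0,0.001,0.0005,0.2],[0,0,0,0,0.001,0.0005,0.2]]]' 60 >/dev/null; python3 l.py
for i in 1 2 3 4 5 6 7 8; do python3 -m inch '[[[0,1.5,0,0,0.00013,0,0.2]]]' >/dev/null; python3 l.py; done
```

```text
LOG t12.23 yaw 101.50 q6 -0.3513 qd6 0.000 tau6 0.0065 Mz 0.002 Fz -0.5 Fxy -0.8 -4.6 pos [0.5521 0.0461 0.1806] w 0.0263
LOG t12.32 yaw 100.03 q6 -0.3256 qd6 0.348 tau6 -0.7149 Mz 0.205 Fz 4.0 Fxy -1.2 -1.8 pos [0.5521 0.0461 0.1805] w 0.0263
LOG t12.40 yaw 98.49 q6 -0.2987 qd6 0.308 tau6 -0.3574 Mz 0.261 Fz 2.1 Fxy -1.7 -3.3 pos [0.5521 0.0461 0.1805] w 0.0265
LOG t12.48 yaw 96.94 q6 -0.2716 qd6 0.324 tau6 -0.3341 Mz 0.209 Fz 1.7 Fxy -2.0 -3.3 pos [0.5521 0.0462 0.1805] w 0.0263
LOG t12.57 yaw 95.38 q6 -0.2443 qd6 0.324 tau6 -0.3112 Mz 0.207 Fz 0.6 Fxy -0.7 -2.9 pos [0.5521 0.0462 0.1805] w 0.0262
LOG t12.65 yaw 93.82 q6 -0.2171 qd6 0.326 tau6 -0.3067 Mz 0.229 Fz 1.2 Fxy -1.7 -2.8 pos [0.5521 0.0463 0.1806] w 0.0265
LOG t12.73 yaw 92.27 q6 -0.1899 qd6 0.325 tau6 -0.3040 Mz 0.236 Fz 1.6 Fxy -1.4 -2.4 pos [0.5521 0.0463 0.1806] w 0.0264
LOG t12.82 yaw 90.71 q6 -0.1627 qd6 0.325 tau6 -0.3024 Mz 0.281 Fz 1.7 Fxy -1.6 -3.0 pos [0.5521 0.0463 0.1806] w 0.0268
LOG t12.90 yaw 89.16 q6 -0.1355 qd6 0.326 tau6 -0.3010 Mz 0.257 Fz 1.3 Fxy -1.5 -3.7 pos [0.5521 0.0464 0.1806] w 0.0264
```

```bash

for i in 1 2 3; do python3 -m inch '[[[0,1.5,0,0,0.0004,0,0.2],[0,3,0,0,0.0006,0,0.2],[0,4.5,0,0,0.0008,0,0.2],[0,6,0,0,0.001,0,0.2],[0,7.5,0,0,0.0012,0,0.2],[0,9,0,0,0.0014,0,0.2],[0,10.5,0,0,0.0016,0,0.2],[0,12,0,0,0.0018,0,0.2]]]' >/dev/null; python3 l.py; done
```

```text
LOG t13.57 yaw 77.12 q6 0.0750 qd6 0.309 tau6 -0.2701 Mz 0.258 Fz 12.9 Fxy -7.0 -0.6 pos [0.5522 0.0466 0.1804] w 0.0262
LOG t14.23 yaw 65.08 q6 0.2853 qd6 0.311 tau6 -0.2615 Mz 0.253 Fz 13.7 Fxy -7.0 -0.9 pos [0.5523 0.0469 0.1805] w 0.0264
LOG t14.90 yaw 53.05 q6 0.4957 qd6 0.312 tau6 -0.2525 Mz 0.258 Fz 13.9 Fxy -6.8 -0.3 pos [0.5525 0.0472 0.1804] w 0.0264
```

```bash

python3 - <<'E'
from h import *
d=snapshot("wrist");s=snapshot("scene");cv2.imwrite("pics/f2.png",np.hstack([d["img"][150:400,120:520],cv2.resize(s["img"][180:270,290:380],(250,250),interpolation=cv2.INTER_CUBIC)]))
E
python3 l.py
```

```text
LOG t15.00 yaw 53.05 q6 0.4957 qd6 -0.025 tau6 0.4574 Mz 0.037 Fz 13.0 Fxy -6.7 -1.2 pos [0.5525 0.0471 0.1804] w 0.0264
```

View pics/f2.png

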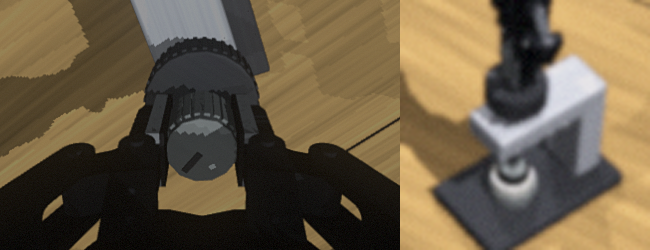

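The slot on the small knob keeps its direction relative to the fingers, (182,173)–(202,152) in the crop, so there is no slip. The small knob's height does not change, so I'll stop pressing down. About 13 N now, 38° to go.

```bash

for i in 1 2 3; do python3 -m inch '[[[0,1.5,0,0,-0.0003,0,0.2],[0,3,0,0,-0.0003,0,0.2],[0,4.5,0,0,-0.0003,0,0.2],[0,6,0,0,-0.0003,0,0.2],[0,7.5,0,0,-0.0003,0,0.2],[0,9,0,0,-0.0003,0,0.2],[0,10.5,0,0,-0.0003,0,0.2],[0,12.5,0,0,-0.0003,0,0.2]]]' >/dev/null; python3 l.py; done
python3 -m inch '[[[0,0,0,0,0,0,0.2],[0,0,0,0,0,0,0.2],[0,0,0,0,0,0,0.2],[0,0,0,0,0,0,0.2]]]' >/dev/null; python3 l.py
```

```text
LOG t15.67 yaw 40.52 q6 0.7146 qd6 0.428 tau6 -0.5576 Mz 0.290 Fz -1.7 Fxy 0.7 -1.2 pos [0.5526 0.0474 0.1806] w 0.0264
LOG t16.33 yaw 27.98 q6 0.9336 qd6 0.428 tau6 -0.5450 Mz 0.291 Fz -2.8 Fxy 1.8 -1.9 pos [0.5528 0.0476 0.1806] w 0.0262
LOG t17.00 yaw 15.44 q6 1.1526 qd6 0.429 tau6 -0.5335 Mz 0.283 Fz -1.6 Fxy 2.3 -2.8 pos [0.5531 0.0477 0.1806] w 0.0264
LOG t17.33 yaw 15.49 q6 1.1518 qd6 0.003 tau6 0.0710 Mz 0.108 Fz -0.7 Fxy -0.1 -2.7 pos [0.5531 0.0477 0.1806] w 0.0263
```

Estimated force is 4.8 + 10 × 1.50 ≈ 19.8 N, and the torque slope agrees. I'll let go and lift away.

```bash

python3 -m inch '[[[0,0,0,0,0,0,0.7],[0,0,0,0,0,0,0.7],[0,0,0,0,0,0,0.7],[0,0,0,0,0,0,0.7],[0,0,0,0,0,0,0.7],[0,0,0,0,0,0,0.7]]]'; python3 l.py
python3 -m inch '[[[0,0,0,0,-0.015,0,0.7],[0,0,0,0,-0.03,0,0.7],[0,0,0,0,-0.05,0,0.7],[0,0,0,0,-0.07,0,0.7],[0,0,0,0,-0.09,0,0.7],[0,0,0,0,-0.1,0,0.7],[0,0,0,0,-0.1,0,0.7],[0,0,0,0,-0.1,0,0.7]]]'; python3 l.py
python3 - <<'E'
from h import *
d=snapshot("wrist");s=snapshot("scene");cv2.imwrite("pics/e.png",np.hstack([d["img"][80:330,120:520],cv2.resize(s["img"][180:270,290:380],(250,250),interpolation=cv2.INTER_CUBIC)]))
E
```

```text
time_s: 17.83
tool_pos: [0.5531, 0.0478, 0.1806]
eef_rot: [-1.575, -0.005, 0.27]
contact_force: [-0.8, 0.8, -0.5]
width: 0.0596
LOG t17.83 yaw 15.49 q6 1.1518 qd6 -0.001 tau6 -0.0010 Mz -0.001 Fz -0.5 Fxy -0.8 0.8 pos [0.5531 0.0478 0.1806] w 0.0596
time_s: 18.5
tool_pos: [0.5527, 0.048, 0.2803]
eef_rot: [-1.575, -0.006, 0.27]
contact_force: [-0.2, 0.1, -1.4]
width: 0.0597
LOG t18.50 yaw 15.49 q6 1.1521 qd6 -0.000 tau6 -0.0001 Mz 0.000 Fz -1.4 Fxy -0.2 0.1 pos [0.5527 0.048  0.2803] w 0.0597
```

View pics/e.png

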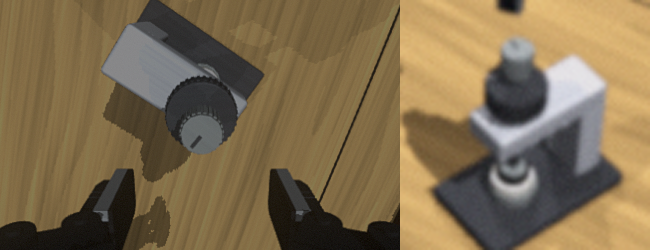

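After release the slot still has its in-tool direction ((192,147)–(202,137) in the crop), so the small knob followed the full 86°. The foot sits on the striker and the gripper is clear, so I'll hand in.

```bash
python3 -c "
from station import *
print(close_job())"
```

```text
the job is handed in; nothing more can be done
None
```

The striker is clamped at an estimated 20 N and the job is handed in. The clock read 18.5 s when the arm had lifted clear. `close_job()` gives no verdict, so the forces below are my own estimates.

- **Light touch:** I turned the big knob about 52° clockwise. Contact showed as a clean rise in joint 6 torque after about 42.5°. I stopped at about 4.8 N (4.7 N from torque, 4.8 N from angle), paused 0.5 s and let go.
- **Tightening:** I turned the small knob 86° (1.5 rad), which at 10 N per rad gives about 19.8 N.
- **Last checks:** The small knob's slot kept its direction in the fingers, so the grip did not slip. The last picture shows the foot on the striker. The wrist reads about zero force, and the gripper is open and about 10 cm above the knob. I did not look at the tea things again at the end. The arm stayed above them and met no unexpected force.
- **What disagreed:**
  - The noisy wrist moment alone suggested about 15 N (±3 N). The joint 6 torque slope in the last third fitted 10 N per rad, though in the middle third it ran about 16% low. All of these still fall within 14 to 27 N.
  - I expected the small knob to sink as it turned, but it did not, so the tool pressed down on it with up to 14 N for a short time before I stopped following it down.

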